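Park the finished wooden cars in the display tray

TASK

Park the four wooden toy cars from the green mat in the wooden tray as a neat two-by-two grid: one car in the middle of each outlined bay, standing on its wheels and straight with the tray, all noses towards the tray's raised end board. Keep the cars upright, set them down rather than dropping them, and leave the other things on the bench where they are.

Things in the scene. Friction and masses are not known exactly. Their poses are not given: they have to be found in the camera images.
- tray: Fixed shallow wooden tray, 272 (x) x 200 (y) mm, left or right of the bench's middle. Floor 6 mm thick; rim 14 mm high, 8 mm thick on three sides; raised end board 34 mm high, 10 mm thick, at its +x end. Origin: centre of its underside, z up. Thin dark lines (flat) on the floor outline four bays of 112 x 77 mm, two by two.
- bay0 (a point): Centre of one outlined bay, on the tray floor (6 mm above the bench), axes as the tray: the row beside the raised end board, +y side. Bay centres are 124 mm apart along x, 90 mm along y.
- bay1 (a point): Centre of one outlined bay, on the tray floor (6 mm above the bench), axes as the tray: the row beside the raised end board, -y side. Bay centres are 124 mm apart along x, 90 mm along y.
- bay2 (a point): Centre of one outlined bay, on the tray floor (6 mm above the bench), axes as the tray: the row at the low end, +y side. Bay centres are 124 mm apart along x, 90 mm along y.
- bay3 (a point): Centre of one outlined bay, on the tray floor (6 mm above the bench), axes as the tray: the row at the low end, -y side. Bay centres are 124 mm apart along x, 90 mm along y.
- car0: Plain pine toy car, 90 (x) x 47 mm over the wheels, 59 mm high, 120 g. Origin: its centre, level with the wheels' bottoms; +x = nose (long low bonnet; the tail is short), z up. Wheels 26 mm across, glued, do not turn. Body 32 mm wide, 8 to 30 mm high; on it the cab, 32 mm wide, x -28 to +12 mm, 30 to 59 mm high: grip it across its width. Starts upright on the mat. All cars are alike.
- car0_nose (a point): Middle of the front face of car0: 45 mm ahead of its origin, 19 mm up.
- car1: Plain pine toy car, 90 (x) x 47 mm over the wheels, 59 mm high, 120 g. Origin: its centre, level with the wheels' bottoms; +x = nose (long low bonnet; the tail is short), z up. Wheels 26 mm across, glued, do not turn. Body 32 mm wide, 8 to 30 mm high; on it the cab, 32 mm wide, x -28 to +12 mm, 30 to 59 mm high: grip it across its width. Starts upright on the mat. All cars are alike.
- car1_nose (a point): Middle of the front face of car1: 45 mm ahead of its origin, 19 mm up.
- car2: Plain pine toy car, 90 (x) x 47 mm over the wheels, 59 mm high, 120 g. Origin: its centre, level with the wheels' bottoms; +x = nose (long low bonnet; the tail is short), z up. Wheels 26 mm across, glued, do not turn. Body 32 mm wide, 8 to 30 mm high; on it the cab, 32 mm wide, x -28 to +12 mm, 30 to 59 mm high: grip it across its width. Starts upright on the mat. All cars are alike.
- car2_nose (a point): Middle of the front face of car2: 45 mm ahead of its origin, 19 mm up.
- car3: Plain pine toy car, 90 (x) x 47 mm over the wheels, 59 mm high, 120 g. Origin: its centre, level with the wheels' bottoms; +x = nose (long low bonnet; the tail is short), z up. Wheels 26 mm across, glued, do not turn. Body 32 mm wide, 8 to 30 mm high; on it the cab, 32 mm wide, x -28 to +12 mm, 30 to 59 mm high: grip it across its width. Starts upright on the mat. All cars are alike.
- car3_nose (a point): Middle of the front face of car3: 45 mm ahead of its origin, 19 mm up.
- sheet: Fixed green cutting mat, 360 (its x) x 310 x 6 mm, on the bench, on the other side of the middle from the tray; the cars start on it. Origin: centre of its underside.
- brush: Bystander: paint brush, 150 mm, lying across the far strip of the green mat. Origin: centre of its underside or, along its length, about the middle.
- offcut: Bystander: plain pine stick, 20 x 120 x 20 mm, lying across the near strip of the mat (no wheels, not a car). Origin: centre of its underside.
- tape: Bystander: roll of paper tape lying flat, 84 mm across, 25 mm high, just beyond the tray and mat. Origin: centre of its underside.
- hammer: Bystander: hammer, 260 mm, lying along the far edge of the bench. Origin: centre of its underside or, along its length, about the middle.
- glue: Bystander: white glue bottle, 56 mm across, 150 mm high, standing on the left. Origin: centre of its underside.
- can: Bystander: blue paint can, 80 mm across, 95 mm high, standing on the right. Origin: centre of its underside.
Things that resemble listed ones, but are neither listed nor needed, are in the scene too. Leave any turquoise look-alike of the car3 alone. Leave any blue look-alike of the car1 alone.

How it is judged (in metres and radians):
At the end, for the whole second after the job is handed in: Each bay holds one car, in any order: centre within 16 mm along and 14 mm across the tray, wheels on the floor (5 mm), upright, straight to 0.2 rad, nose towards the raised end board, at rest; every bystander within 30 mm of its start (((x of car0 in the frame of bay0 between -0.016 and 0.016 m and y of car0 in the frame of bay0 between -0.014 and 0.014 m and z of car0 in the frame of bay0 between -0.005 and 0.005 m and angle between the x axis of car0 and the x axis of tray, either way round below 0.2 rad and x of car0_nose in the frame of bay0 above 0.02 m) or (x of car1 in the frame of bay0 between -0.016 and 0.016 m and y of car1 in the frame of bay0 between -0.014 and 0.014 m and z of car1 in the frame of bay0 between -0.005 and 0.005 m and angle between the x axis of car1 and the x axis of tray, either way round below 0.2 rad and x of car1_nose in the frame of bay0 above 0.02 m) or (x of car2 in the frame of bay0 between -0.016 and 0.016 m and y of car2 in the frame of bay0 between -0.014 and 0.014 m and z of car2 in the frame of bay0 between -0.005 and 0.005 m and angle between the x axis of car2 and the x axis of tray, either way round below 0.2 rad and x of car2_nose in the frame of bay0 above 0.02 m) or (x of car3 in the frame of bay0 between -0.016 and 0.016 m and y of car3 in the frame of bay0 between -0.014 and 0.014 m and z of car3 in the frame of bay0 between -0.005 and 0.005 m and angle between the x axis of car3 and the x axis of tray, either way round below 0.2 rad and x of car3_nose in the frame of bay0 above 0.02 m)) and ((x of car0 in the frame of bay1 between -0.016 and 0.016 m and y of car0 in the frame of bay1 between -0.014 and 0.014 m and z of car0 in the frame of bay1 between -0.005 and 0.005 m and angle between the x axis of car0 and the x axis of tray, either way round below 0.2 rad and x of car0_nose in the frame of bay1 above 0.02 m) or (x of car1 in the frame of bay1 between -0.016 and 0.016 m and y of car1 in the frame of bay1 between -0.014 and 0.014 m and z of car1 in the frame of bay1 between -0.005 and 0.005 m and angle between the x axis of car1 and the x axis of tray, either way round below 0.2 rad and x of car1_nose in the frame of bay1 above 0.02 m) or (x of car2 in the frame of bay1 between -0.016 and 0.016 m and y of car2 in the frame of bay1 between -0.014 and 0.014 m and z of car2 in the frame of bay1 between -0.005 and 0.005 m and angle between the x axis of car2 and the x axis of tray, either way round below 0.2 rad and x of car2_nose in the frame of bay1 above 0.02 m) or (x of car3 in the frame of bay1 between -0.016 and 0.016 m and y of car3 in the frame of bay1 between -0.014 and 0.014 m and z of car3 in the frame of bay1 between -0.005 and 0.005 m and angle between the x axis of car3 and the x axis of tray, either way round below 0.2 rad and x of car3_nose in the frame of bay1 above 0.02 m)) and ((x of car0 in the frame of bay2 between -0.016 and 0.016 m and y of car0 in the frame of bay2 between -0.014 and 0.014 m and z of car0 in the frame of bay2 between -0.005 and 0.005 m and angle between the x axis of car0 and the x axis of tray, either way round below 0.2 rad and x of car0_nose in the frame of bay2 above 0.02 m) or (x of car1 in the frame of bay2 between -0.016 and 0.016 m and y of car1 in the frame of bay2 between -0.014 and 0.014 m and z of car1 in the frame of bay2 between -0.005 and 0.005 m and angle between the x axis of car1 and the x axis of tray, either way round below 0.2 rad and x of car1_nose in the frame of bay2 above 0.02 m) or (x of car2 in the frame of bay2 between -0.016 and 0.016 m and y of car2 in the frame of bay2 between -0.014 and 0.014 m and z of car2 in the frame of bay2 between -0.005 and 0.005 m and angle between the x axis of car2 and the x axis of tray, either way round below 0.2 rad and x of car2_nose in the frame of bay2 above 0.02 m) or (x of car3 in the frame of bay2 between -0.016 and 0.016 m and y of car3 in the frame of bay2 between -0.014 and 0.014 m and z of car3 in the frame of bay2 between -0.005 and 0.005 m and angle between the x axis of car3 and the x axis of tray, either way round below 0.2 rad and x of car3_nose in the frame of bay2 above 0.02 m)) and ((x of car0 in the frame of bay3 between -0.016 and 0.016 m and y of car0 in the frame of bay3 between -0.014 and 0.014 m and z of car0 in the frame of bay3 between -0.005 and 0.005 m and angle between the x axis of car0 and the x axis of tray, either way round below 0.2 rad and x of car0_nose in the frame of bay3 above 0.02 m) or (x of car1 in the frame of bay3 between -0.016 and 0.016 m and y of car1 in the frame of bay3 between -0.014 and 0.014 m and z of car1 in the frame of bay3 between -0.005 and 0.005 m and angle between the x axis of car1 and the x axis of tray, either way round below 0.2 rad and x of car1_nose in the frame of bay3 above 0.02 m) or (x of car2 in the frame of bay3 between -0.016 and 0.016 m and y of car2 in the frame of bay3 between -0.014 and 0.014 m and z of car2 in the frame of bay3 between -0.005 and 0.005 m and angle between the x axis of car2 and the x axis of tray, either way round below 0.2 rad and x of car2_nose in the frame of bay3 above 0.02 m) or (x of car3 in the frame of bay3 between -0.016 and 0.016 m and y of car3 in the frame of bay3 between -0.014 and 0.014 m and z of car3 in the frame of bay3 between -0.005 and 0.005 m and angle between the x axis of car3 and the x axis of tray, either way round below 0.2 rad and x of car3_nose in the frame of bay3 above 0.02 m)) and angle between each of car0, car1, car2, car3's own z axis and vertical below 0.15 rad and linear speed of each of car0, car1, car2, car3 below 0.02 m/s and distance of each of brush, offcut, tape, hammer, glue, can from where it was at the start of the episode below 0.03 m); the robot touches nothing.
It fails at once if a car is tipped over (leaned more than about 35 degrees) (angle between any of car0, car1, car2, car3's own z axis and vertical above 0.6 rad).
It fails at once if a car is dropped: free of the fingers while its wheels are more than 45 mm above the bench ((height (world z) of car0 above 0.045 m and contact force between the fingers and car0 below 0.01 N) or (height (world z) of car1 above 0.045 m and contact force between the fingers and car1 below 0.01 N) or (height (world z) of car2 above 0.045 m and contact force between the fingers and car2 below 0.01 N) or (height (world z) of car3 above 0.045 m and contact force between the fingers and car3 below 0.01 N)).
It fails at once if a bystander is pushed more than 30 mm from its place (distance of any of brush, offcut, tape, hammer, glue, can from where it was at the start of the episode above 0.03 m).
It also fails if it takes over 72 s, if anything falls off the work surface, if the arm or the gripper's body presses on something with over 40 N, if the wrist force passes 120 N, or if a joint passes its speed limit or range.

ROBOT

A 7-joint arm with a two-finger parallel gripper is mounted at the origin on the work surface. World frame = base frame: x ahead of the robot, y to its left, z up, the work surface at z = 0. Lengths are in mm, angles in degrees, forces in N, time in s.
With the tool pointing down it reaches from about 425 to 825 mm from the base axis. Payload 3.6 kg.
Tool frame: the origin (TCP) lies at the very end of the fingers, on their centre line; the grasp point (between the pads) lies 19 mm behind it; z points along the fingers, y is the line along which they close (so a half turn about z gives the same grasp; the last joint's range is limited). The gripper opens to 85 mm and grips with 20 to 120 N. Pads are 22 mm wide; open, the fingers measure 114 mm over their backs; the gripper's body (76 mm by 85 mm) begins 54 mm behind the grasp point. The pads swing forward as they close: fully open they stand 13 mm farther back than shut.
Start: joints at [-66.377, 35.231, -0.722, 81.555, 0.464, 63.22, -2.315], TCP at [276.119, 588.405, 231.297] pointing down, gripper open.
Joint ranges: [-178.69, 178.69], [-17.37, 117.87], [-77.05, 75.6], [15.02, 138.74], [-78.02, 258.01], [0.78, 113.62], [-162.83, 162.83]. Speed limits (degrees/s): [159.86, 159.86, 180, 180, 180, 180, 180].

INTERFACE

Orientations are given as a 3x3 rotation matrix whose columns are the frame's x, y, z axes.
In Python, from bench import sensors, optics, sign_off gives the robot as it stands.
- The arm moves only by the shell command python3 -m pendant 'ROWS' [FORCE]. ROWS is JSON, a list of rows, each a list of 3 entries, a list of its own where there are three numbers: the shift along the tool's x, y, z in mm, then the turn about the tool's z in units of 6 degrees (1.0 is 6 degrees), then the opening, from -1 (shut) to 1 (fully open). In form: [[[x, y, z], turn, hand], ...]. A call has exactly 8 rows; each row shifts and turns the commanded pose from where the row before left it, along the tool's axes as they then stand; what a row does not reach is not made up. A row lasts 1/12 s, in which the tool goes at most 41.7 mm and 7.16 degrees, less where a joint would pass 70% of its speed; a pose out of reach is approached as far as the arm can. A call with a gripper value outside its range is refused whole. The fingers move at their own pace and stop on an object; FORCE is the grip in N (left out, the last holds). Time passes only in rows, so rows that do not move let the fingers close, or fill a call up. It gives the time, the measured TCP pose, the force, the opening and the grip force at its end, in the units of the state.
- sensors.get_obs(): the state, without advancing time (a new reading comes with each control period).
- optics.read_camera(name): name is "scene" or "top" or "wrist"; returns the picture (400x640x3 uint8, red, green, blue); there is no depth.
- optics.camera_model(name): a dict with "fovy" (degrees; the focal length in pixels is half the picture's height over the tangent of half this angle, whatever the lens; pixels are square), "cx", "cy" (the principal point, pixels), "xyz" and "rotation" of the camera in the world. Camera axes: x right, y up, looking along -z (the intrinsics and any distortion apply to the point x, -y, -z); pixel columns grow to the right and rows downward; lengths in mm; the calibration is good to about 2 mm. A picture is of the moment at which its call begins: read the wrist's pose just before it. camera_model takes no time and is no camera call; for the wrist camera it gives the pose at the moment of the call.
- sign_off(): hands the job in; it is judged then, once.
The state is a dict: "t": time; "q": joint angles; "joint_vel": joint speeds; "effort": joint torques, N m; "tool_pos": TCP position; "orientation": TCP orientation; "wrist_force": force on the tool from outside, world axes, zero at the start; "wrist_torque": the same for the moment, N m; "width": finger opening in mm; "grasp_force": force on a finger pad.
Only numpy, scipy, OpenCV 4.12 (cv2) and the standard library are available. Lean on these libraries where they do the work, as an engineer would, in place of code of your own. Each camera call takes 0.05 s, during which the arm holds its last target. There are 200 camera calls.

## Working session

There is one attempt and no reset: what is moved stays moved. The work goes in short steps, Python scripts to look and compute and a shell command to move; the robot and the scene stay as the last step left them, time stands still between calls to the robot, and variables do not carry over. Pictures are saved under pics/ and viewed, at most 10 in all, crops included, and the job is handed in when it is done.

```bash
ls; mkdir -p pics; python3 - <<'E'
from bench import sensors, optics
import cv2
print(sensors.get_obs())
for n in ("top","scene"):
    im=optics.read_camera(n); cv2.imwrite(f"pics/{n}0.png",im[:,:,::-1]); print(n,optics.camera_model(n))
E
```

```text
pics
{'t': 0.0, 'q': array([-66.37778975,  35.29062787,  -0.72153259,  81.64058191,
         0.4647314 ,  63.2174329 ,  -2.31643413]), 'joint_vel': array([-0.02314499,  0.04409243,  0.00811354,  0.06094794,  0.02212062,
        0.00435101, -0.04413481]), 'effort': array([-1.51931783e-05, -4.69219279e+01,  2.59009162e-01, -1.71032989e+01,
        9.92778107e-03,  9.59472178e-03,  1.07239806e-06]), 'tool_pos': array([275.83323539, 587.74389476, 230.12685701]), 'orientation': array([[-9.05278217e-01,  4.24817955e-01, -1.02675008e-03],
       [ 4.24819192e-01,  9.05275228e-01, -2.32742564e-03],
       [-5.92407853e-05, -2.54315087e-03, -9.99996764e-01]]), 'wrist_force': array([0.01528295, 0.33911494, 0.56224273]), 'wrist_torque': array([-0.00447429,  0.01894961,  0.0104734 ]), 'grasp_force': 0.0, 'width': 85.34735340751237}
top {'fovy': 55.36055167173555, 'cx': 321.3263529274185, 'cy': 206.29473373532625, 'xyz': array([ 369.27188726,  -10.08923971, 1300.42115561]), 'rotation': array([[ 0.0049114 ,  0.9844906 , -0.17536859],
       [-0.9999791 ,  0.00557258,  0.003278  ],
       [ 0.00420442,  0.17534883,  0.98449739]])}
scene {'fovy': 54.63906927412053, 'cx': 317.80306885448215, 'cy': 202.05725145400532, 'xyz': array([1176.67206131,   21.92814964, 1010.79779529]), 'rotation': array([[-0.03628477, -0.84018975,  0.54107726],
       [ 0.99933292, -0.03274783,  0.01616439],
       [ 0.00413795,  0.54130285,  0.84081752]])}
```

View pics/top0.png

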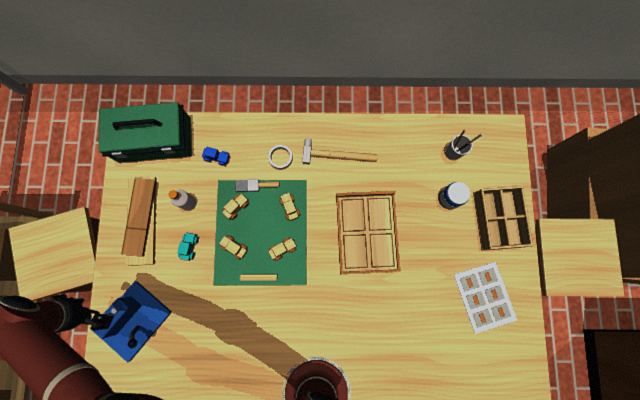

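View pics/scene0.png

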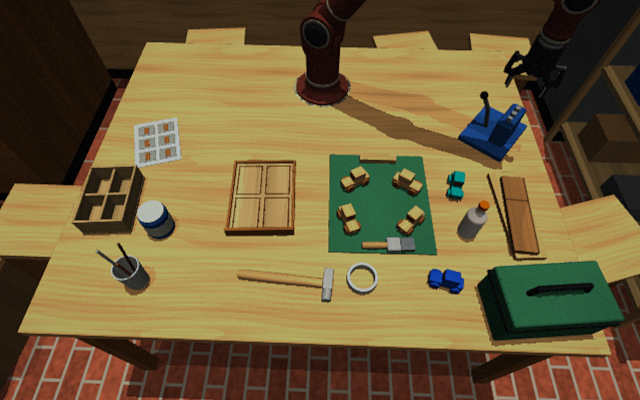

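```bash
python3 - <<'E'
import cv2,numpy as np
a=cv2.imread("pics/top0.png"); b=cv2.imread("pics/scene0.png")
A=cv2.resize(a[175:295,210:410],None,fx=4,fy=4,interpolation=cv2.INTER_CUBIC)
B=cv2.resize(b[145:265,220:440],None,fx=3.6,fy=3.6,interpolation=cv2.INTER_CUBIC)[:,:800]
cv2.imwrite("pics/topc.png",A); cv2.imwrite("pics/scenec.png",B)
E
```

```text
(no output)
```

View pics/topc.png

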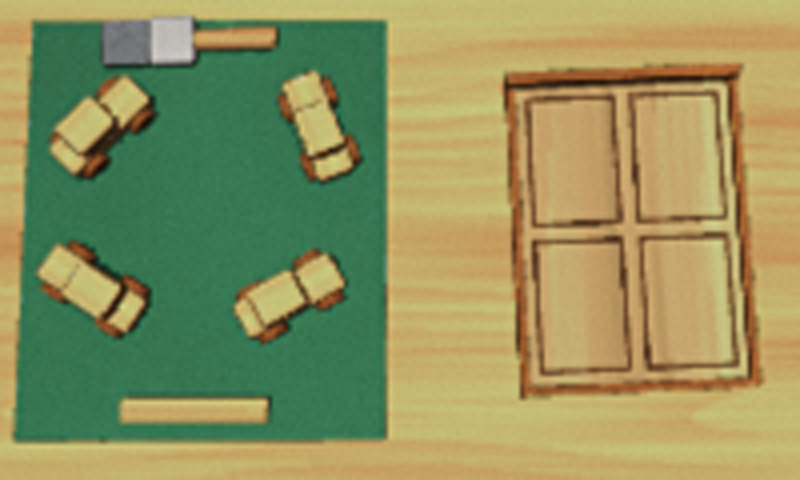

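View pics/scenec.png

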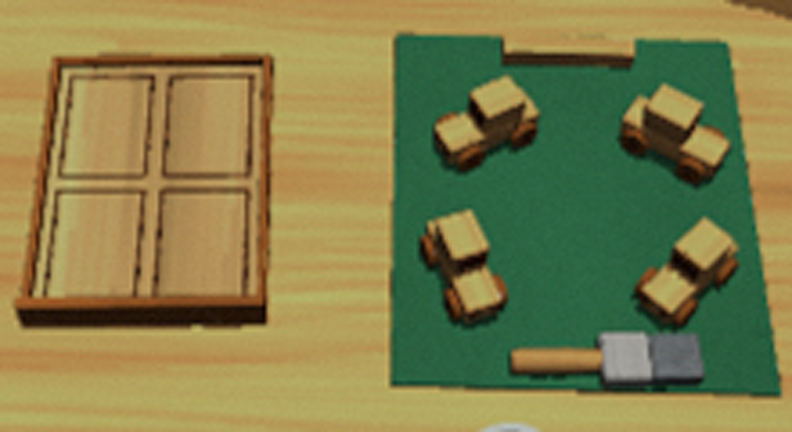

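The crops show the tray's raised board on its far (+x) side. All four cars have their bonnets facing roughly away from the robot. In the top crop they sit at about (100,125), (318,125), (95,290) and (290,295), and the outer bay corners are at about (527,97), (718,92), (543,373) and (737,365). I'll fit the poses in both cameras.

```bash
cat > fit.py <<'E'
import numpy as np, cv2
from scipy.optimize import least_squares, minimize
from bench import optics
cams={n:optics.camera_model(n) for n in("top","scene")}
def proj(n,P):
    c=cams[n]; f=200/np.tan(np.radians(c["fovy"]/2))
    p=(np.atleast_2d(P)-c["xyz"])@c["rotation"]
    return np.c_[c["cx"]+f*p[:,0]/-p[:,2], c["cy"]+f*p[:,1]/p[:,2]]
def place(P,q):
    x,y,a,z=q; R=np.array([[np.cos(a),-np.sin(a),0],[np.sin(a),np.cos(a),0],[0,0,1]])
    return np.atleast_2d(P)@R.T+[x,y,z]
def ground(n,uv,z):
    c=cams[n]; f=200/np.tan(np.radians(c["fovy"]/2))
    d=c["rotation"]@np.array([(uv[0]-c["cx"])/f,-(uv[1]-c["cy"])/f,-1]); return c["xyz"]+d*(z-c["xyz"][2])/d[2]
def box(x0,x1,y,z0,z1): return np.array([[x,s,z] for x in(x0,x1) for s in(-y,y) for z in(z0,z1)],float)
t=np.linspace(0,2*np.pi,16,endpoint=False)
def wheel(x,s): return np.array([[x+13*np.cos(u),s*w,13+13*np.sin(u)] for u in t for w in(16,23.5)])
parts=[box(-45,45,16,8,30),box(-28,12,16,30,59)]+[wheel(x,s) for x in(-27,27) for s in(-1,1)]
S=8
def render(n,q,o,sz):
    m=np.zeros((sz*S,sz*S),np.uint8)
    for p in parts:
        h=cv2.convexHull(((proj(n,place(p,q))-o+.5)*S).astype(np.float32))
        cv2.fillConvexPoly(m,np.round(h).astype(np.int32),1)
    return cv2.resize(m.astype(np.float32),(sz,sz),interpolation=cv2.INTER_AREA)
E
python3 - <<'E'
from fit import *
a={n:cv2.imread(f"pics/{n}0.png") for n in cams}
# tray
T=np.array([[118,83.5,6],[118,-83.5,6],[-118,83.5,6],[-118,-83.5,6]])
obs=[("top",[0,1,2,3],np.array([[527,97],[718,92],[543,373],[737,365]])/4+[210,175]),
     ("scene",[3,2],np.array([[70,75],[252,73]])/3.6+[220,145])]
for ob in (obs,obs[:1],obs[1:]):
    r=least_squares(lambda q:np.concatenate([(proj(n,place(T[i],[*q,0]))-uv).ravel() for n,i,uv in ob]),[600,-150,0])
    print("tray",r.x[:2].round(1),np.degrees(r.x[2]).round(2),"res px",r.fun.round(1))
M={}
for n in cams:
    h=cv2.cvtColor(a[n],cv2.COLOR_BGR2HSV).astype(int)
    M[n]=((h[...,0]<32)&(h[...,1]>60)).astype(np.float32)
for k,(uv,yaw) in enumerate([((100,125),-35),((318,125),15),((95,290),55),((290,295),-60)]):
    g=ground("top",np.array(uv)/4+[210,175],30)
    for cs in (["top","scene"],["top"],["scene"]):
        W={n:np.round(proj(n,[g[0],g[1],30])[0]).astype(int)-18 for n in cs}
        def cost(q):
            s=0
            for n in cs:
                o=W[n]; m=M[n][o[1]:o[1]+36,o[0]:o[0]+36]; yy,xx=np.mgrid[:36,:36]
                w=((xx-18)**2+(yy-18)**2<17**2)
                s+=(w*(render(n,[q[0],q[1],q[2]/50,6],o,36)-m)**2).sum()
            return s
        best=min((minimize(cost,[g[0]+dx,g[1],np.radians(yaw+d)*50],method="Nelder-Mead",options=dict(initial_simplex=np.array([[g[0]+dx,g[1],np.radians(yaw+d)*50]]*4)+np.vstack([[0,0,0],8*np.eye(3)]),xatol=.1)) for d in(-12,0,12) for dx in (0,)),key=lambda r:r.fun)
        print(k,cs,best.x[:2].round(1),np.degrees(best.x[2]/50).round(1),round(best.fun,1))
E
```

```text
tray [ 510.9 -172.7] 2.45 res px [-0.2 -0.   0.2 -0.5 -0.9 -0.   0.3  0.1 -0.4 -0.6 -0.1 -0.1]
tray [ 510.4 -173.3] 2.55 res px [-0.1  0.1  0.3 -0.5 -0.7  0.2  0.5  0.2]
tray [ 512.2 -170.5] 3.02 res px [-0.2 -0.   0.2  0. ]
0 ['top', 'scene'] [596.3 278.6] -43.2 45.6
0 ['top'] [596.6 279.5] -43.4 14.6
0 ['scene'] [596.4 277.4] -42.3 23.4
1 ['top', 'scene'] [596.8  95.3] 21.4 37.9
1 ['top'] [596.3  95.3] 21.6 11.0
1 ['scene'] [596.8  95.3] 21.4 25.9
2 ['top', 'scene'] [458.3 279.4] 58.4 32.3
2 ['top'] [458.8 279.6] 58.1 12.5
2 ['scene'] [458.3 279.4] 57.8 18.7
3 ['top', 'scene'] [453.6 115.8] -60.5 46.8
3 ['top'] [453.9 116.1] -60.0 12.4
3 ['scene'] [453.6 115. ] -60.2 32.4
```

```bash
cat > plan.py <<'E'
import sys, numpy as np
from bench import sensors
C=dict(car0=(596.3,278.6,-43.2),car1=(596.8,95.3,21.4),car2=(458.3,279.4,58.4),car3=(453.6,115.8,-60.5))
TR=(510.9,-172.7,2.5); B=dict(bay0=(62,45),bay1=(62,-45),bay2=(-62,45),bay3=(-62,-45))
k=sys.argv[1]; d=lambda a:np.array([np.cos(np.radians(a)),np.sin(np.radians(a))])
if k in C: x,y,a=C[k]; p=np.array([x,y])
else: a=TR[2]; p=np.array(TR[:2])+B[k][0]*d(a)+B[k][1]*d(a+90)
g=p-8*d(a); o=sensors.get_obs(); R=o["orientation"]; cur=np.degrees(np.arctan2(R[1,0],R[0,0]))
dy=(a-cur+90)%180-90; e=g-o["tool_pos"][:2]
print("t",round(o["t"],2),"goal",g.round(1),"pos",o["tool_pos"].round(1),"yaw",round(cur,1),"turn units",round(-dy/6,2),"dyaw",round(dy,1))
for n,w in(("now",cur),("after turn",cur+dy)): print(n,"shift x",round(e@d(w),1),"y",round(-e@d(w+90)*-1*-1,1) if 0 else round(e@d(w-90),1))
print("z down to 36:",round(o["tool_pos"][2]-36,1),"w",o["width"].round(1),"F",round(o["grasp_force"],1),"j7",o["q"][6].round(0))
E
python3 plan.py car0; python3 -c "
from fit import *
print(ground('top',(180,207),0),ground('top',(188,247),0))"
```

```text
t 0.1 goal [590.5 284.1] pos [275.8 587.8 230.2] yaw 154.9 turn units 3.01 dyaw -18.1
now shift x -413.8 y -141.3
after turn shift x -437.3 y -6.0
[595.67271963 474.26097687   0.        ] [457.99015539 437.51922904   0.        ]Traceback (most recent call last):
  File "plan.py", line 12, in <module>
    print("z down to 36:",round(o["tool_pos"][2]-36,1),"w",o["width"].round(1),"F",round(o["grasp_force"],1),"j7",o["q"][6].round(0))
                                                           ^^^^^^^^^^^^^^^^
AttributeError: 'float' object has no attribute 'round'
```

```bash
sed -i 's/o\["width"\].round(1)/round(o["width"],1)/' plan.py
python3 -m pendant '[[[0,0,0],1,1],[[0,0,0],1,1],[[0,0,0],1,1],[[-30,0,0],0,1],[[-30,0,0],0,1],[[-30,0,0],0,1],[[-30,0,0],0,1],[[-30,0,0],0,1]]' 60
python3 -m pendant '[[[-35,-1,0],0,1],[[-35,-1,0],0,1],[[-35,-1,0],0,1],[[-35,-1,0],0,1],[[-35,-1,0],0,1],[[-35,-1,0],0,1],[[-35,0,15],0,1],[[-35,0,25],0,1]]'; python3 plan.py car0
```

```text
t: 0.77
tool_pos: [386.2, 484.5, 230.7]
orientation: [[-0.73, 0.684, -0.001], [0.684, 0.73, -0.001], [-0.0, -0.001, -1.0]]
wrist_force: [0.5, 0.3, -0.5]
width: 85.5
grasp_force: 0.0
t: 1.43
tool_pos: [587.9, 289.9, 194.2]
orientation: [[-0.729, 0.684, 0.006], [0.684, 0.729, 0.003], [-0.002, 0.006, -1.0]]
wrist_force: [0.2, 0.2, -0.2]
width: 85.7
grasp_force: 0.0
t 1.43 goal [590.5 284.1] pos [587.9 289.9 194.2] yaw 136.8 turn units 0.01 dyaw -0.0
now shift x -5.9 y -2.5
after turn shift x -5.9 y -2.5
z down to 36: 158.2 w 85.7 F 0.0 j7 21.0
```

```bash

python3 -m pendant '[[[-6,0,30],0,1],[[0,0,30],0,1],[[0,0,30],0,1],[[0,0,15],0,1],[[0,0,0],0,1],[[0,0,0],0,1],[[0,0,0],0,1],[[0,0,0],0,1]]'; python3 plan.py car0; python3 - <<'E'
from bench import optics
import cv2
cv2.imwrite("pics/w1.png",optics.read_camera("wrist")[:,:,::-1])
E
```

```text
t: 2.1
tool_pos: [590.6, 287.3, 89.1]
orientation: [[-0.73, 0.684, 0.003], [0.684, 0.73, 0.002], [-0.001, 0.003, -1.0]]
wrist_force: [-1.0, 0.2, 0.5]
width: 85.3
grasp_force: 0.0
t 2.1 goal [590.5 284.1] pos [590.6 287.3  89.1] yaw 136.9 turn units 0.01 dyaw -0.1
now shift x -2.1 y -2.4
after turn shift x -2.1 y -2.4
z down to 36: 53.1 w 85.3 F 0.0 j7 22.0
```

View pics/w1.png

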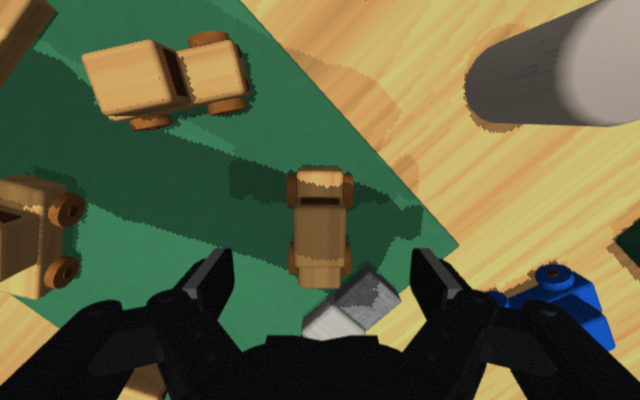

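The wrist view has the cab at about (320,225), centred between the fingers at columns 222 and 422 and square with them. Next: descend, grip and lift.

```bash

python3 -m pendant '[[[-2,-2,25],0,1],[[0,0,25],0,1],[[0,0,0],0,1],[[0,0,0],0,0],[[0,0,0],0,-1],[[0,0,0],0,-1],[[0,0,0],0,-1],[[0,0,0],0,-1]]' 60; python3 plan.py bay1
```

```text
t: 2.82
tool_pos: [590.5, 284.4, 38.9]
orientation: [[-0.73, 0.684, 0.003], [0.684, 0.73, 0.001], [-0.001, 0.003, -1.0]]
wrist_force: [-0.3, 0.6, 3.1]
width: 30.9
grasp_force: 59.1
t 2.82 goal [ 566.8 -215.3] pos [590.5 284.4  38.9] yaw 136.9 turn units -7.61 dyaw 45.6
now shift x -324.4 y -380.8
after turn shift x 45.5 y -498.2
z down to 36: 2.9 w 30.9 F 59.1 j7 23.0
```

```bash

python3 -m pendant '[[[0,0,-10],0,-1],[[0,0,-15],-1.1,-1],[[0,0,-15],-1.1,-1],[[0,0,-15],-1.1,-1],[[0,0,-15],-1.1,-1],[[0,0,-10],-1.1,-1],[[0,0,-5],-1.1,-1],[[0,0,0],-1,-1]]'; python3 plan.py bay1
python3 -m pendant '[[[0,0,0],0,-1],[[3,-25,0],0,-1],[[3,-35,0],0,-1],[[3,-35,0],0,-1],[[3,-35,0],0,-1],[[3,-35,0],0,-1],[[3,-35,0],0,-1],[[3,-35,0],0,-1]]'; python3 plan.py bay1
```

```text
t: 3.48
tool_pos: [590.5, 284.0, 124.7]
orientation: [[-0.999, -0.048, 0.003], [-0.048, 0.999, 0.001], [-0.004, 0.001, -1.0]]
wrist_force: [-0.2, -0.2, -0.8]
width: 31.1
grasp_force: 59.5
t 3.48 goal [ 566.8 -215.3] pos [590.5 284.  124.7] yaw -177.2 turn units 0.04 dyaw -0.3
now shift x 47.6 y -497.6
after turn shift x 45.4 y -497.8
z down to 36: 88.7 w 31.1 F 59.5 j7 59.0
t: 4.15
tool_pos: [578.1, 46.3, 122.3]
orientation: [[-0.999, -0.04, -0.0], [-0.04, 0.999, -0.001], [0.0, -0.001, -1.0]]
wrist_force: [0.6, -0.0, -0.9]
width: 31.0
grasp_force: 59.7
t 4.15 goal [ 566.8 -215.3] pos [578.1  46.3 122.3] yaw -177.7 turn units -0.04 dyaw 0.2
now shift x 21.7 y -260.9
after turn shift x 22.7 y -260.9
z down to 36: 86.3 w 31.0 F 59.7 j7 77.0
```

```bash

python3 -m pendant '[[[3,-35,0],0,-1],[[3,-35,0],0,-1],[[3,-35,0],0,-1],[[3,-35,0],0,-1],[[3,-35,0],0,-1],[[3,-35,0],0,-1],[[3,-35,0],0,-1],[[0,-20,0],0,-1]]'; python3 -m pendant '[[[0,0,0],0,-1],[[0,0,0],0,-1],[[0,0,0],0,-1],[[0,0,0],0,-1],[[0,0,0],0,-1],[[0,0,0],0,-1],[[0,0,0],0,-1],[[0,0,0],0,-1]]';python3 plan.py bay1
```

```text
t: 4.82
tool_pos: [567.0, -224.1, 122.1]
orientation: [[-0.999, -0.033, -0.002], [-0.033, 0.999, -0.004], [0.002, -0.004, -1.0]]
wrist_force: [0.1, -1.1, -1.0]
width: 31.2
grasp_force: 59.7
t: 5.48
tool_pos: [569.1, -217.0, 122.1]
orientation: [[-0.999, -0.044, -0.0], [-0.044, 0.999, 0.0], [0.0, 0.0, -1.0]]
wrist_force: [0.6, -0.2, 0.1]
width: 31.1
grasp_force: 59.7
t 5.48 goal [ 566.8 -215.3] pos [ 569.1 -217.   122.1] yaw -177.5 turn units 0.0 dyaw -0.0
now shift x 2.2 y 1.8
after turn shift x 2.2 y 1.8
z down to 36: 86.1 w 31.1 F 59.7 j7 102.0
```

```bash

python3 -m pendant '[[[2,2,25],0,-1],[[0,0,25],0,-1],[[0,0,15],0,-1],[[0,0,10],0,-1],[[0,0,5],0,-1],[[0,0,2],0,-1],[[0,0,0],0,-1],[[0,0,0],0,-1]]'; python3 plan.py bay1
```

```text
t: 6.15
tool_pos: [567.7, -215.8, 41.1]
orientation: [[-0.999, -0.043, 0.002], [-0.043, 0.999, -0.001], [-0.002, -0.001, -1.0]]
wrist_force: [-0.4, -0.0, -1.0]
width: 31.0
grasp_force: 59.7
t 6.15 goal [ 566.8 -215.3] pos [ 567.7 -215.8   41.1] yaw -177.5 turn units -0.01 dyaw 0.0
now shift x 0.9 y 0.6
after turn shift x 0.9 y 0.6
z down to 36: 5.1 w 31.0 F 59.7 j7 100.0
```

```bash

python3 -m pendant '[[[1,1,1],0,-1],[[0,0,1],0,-1],[[0,0,0],0,-1],[[0,0,0],0,-0.5],[[0,0,0],0,0.2],[[0,0,0],0,1],[[0,0,0],0,1],[[0,0,0],0,1]]'; python3 -m pendant '[[[0,0,-15],0,1],[[0,0,-25],0,1],[[0,0,-30],0,1],[[0,0,-20],0.9,1],[[0,0,0],1.1,1],[[0,0,0],1.1,1],[[0,0,0],1.1,1],[[0,0,0],1.1,1]]'; python3 plan.py car3
```

```text
t: 6.82
tool_pos: [565.8, -214.7, 38.0]
orientation: [[-0.999, -0.043, -0.0], [-0.043, 0.999, -0.0], [0.0, -0.0, -1.0]]
wrist_force: [-0.9, -1.1, 1.1]
width: 77.8
grasp_force: 0.0
t: 7.48
tool_pos: [565.8, -214.6, 128.2]
orientation: [[-0.869, 0.495, 0.0], [0.495, 0.869, -0.0], [-0.0, 0.0, -1.0]]
wrist_force: [0.4, 0.3, -0.0]
width: 85.2
grasp_force: 0.0
t 7.48 goal [449.7 122.8] pos [ 565.8 -214.6  128.2] yaw 150.3 turn units 5.14 dyaw -30.8
now shift x 267.9 y 235.7
after turn shift x 350.8 y 65.1
z down to 36: 92.2 w 85.2 F 0.0 j7 77.0
```

```bash

python3 -m pendant '[[[0,0,0],1.05,1],[[0,0,0],1.05,1],[[0,0,0],1.05,1],[[0,0,0],1.05,1],[[0,0,0],1,1],[[25,5,0],0,1],[[33,6,0],0,1],[[33,6,0],0,1]]'; python3 -m pendant '[[[33,6,0],0,1],[[33,6,0],0,1],[[33,6,0],0,1],[[33,6,0],0,1],[[33,6,0],0,1],[[33,6,0],0,1],[[33,6,0],0,1],[[25,6,0],0,1]]';python3 -m pendant '[[[0,0,20],0,1],[[0,0,15],0,1],[[0,0,0],0,1],[[0,0,0],0,1],[[0,0,0],0,1],[[0,0,0],0,1],[[0,0,0],0,1],[[0,0,0],0,1]]'; python3 plan.py car3
```

```text
t: 8.15
tool_pos: [535.5, -126.9, 127.9]
orientation: [[-0.49, 0.872, 0.0], [0.872, 0.49, -0.0], [-0.0, -0.0, -1.0]]
wrist_force: [0.9, 0.6, -0.6]
width: 85.6
grasp_force: 0.0
t: 8.82
tool_pos: [450.2, 122.4, 128.1]
orientation: [[-0.494, 0.869, -0.001], [0.869, 0.494, 0.001], [0.001, -0.0, -1.0]]
wrist_force: [0.5, -0.7, -1.1]
width: 85.1
grasp_force: 0.0
t: 9.48
tool_pos: [452.3, 119.3, 93.7]
orientation: [[-0.491, 0.871, 0.001], [0.871, 0.491, 0.0], [-0.0, 0.001, -1.0]]
wrist_force: [-0.3, 0.7, -0.7]
width: 85.4
grasp_force: 0.0
t 9.48 goal [449.7 122.8] pos [452.3 119.3  93.7] yaw 119.4 turn units -0.01 dyaw 0.1
now shift x 4.3 y -0.5
after turn shift x 4.3 y -0.5
z down to 36: 57.7 w 85.4 F 0.0 j7 20.0
```

```bash

python3 -m pendant '[[[4,-1,25],0,1],[[0,0,25],0,1],[[0,0,5],0,1],[[0,0,0],0,0],[[0,0,0],0,-1],[[0,0,0],0,-1],[[0,0,0],0,-1],[[0,0,0],0,-1]]' 60; python3 plan.py bay3
python3 -m pendant '[[[0,0,-10],0,-1],[[0,0,-20],-1.05,-1],[[0,0,-20],-1.05,-1],[[0,0,-20],-1.05,-1],[[0,0,-10],-1.05,-1],[[0,0,-5],-1.05,-1],[[0,0,0],-1.05,-1],[[0,0,0],-1.05,-1]]'; python3 plan.py bay3
```

```text
t: 10.15
tool_pos: [449.9, 122.6, 39.3]
orientation: [[-0.492, 0.871, 0.002], [0.871, 0.492, 0.001], [-0.001, 0.002, -1.0]]
wrist_force: [-0.4, -1.3, 4.1]
width: 30.9
grasp_force: 58.9
t 10.15 goal [ 442.9 -220.7] pos [449.9 122.6  39.3] yaw 119.5 turn units -10.51 dyaw 63.0
now shift x -295.6 y -174.8
after turn shift x 21.9 y -342.7
z down to 36: 3.3 w 30.9 F 58.9 j7 20.0
t: 10.82
tool_pos: [449.2, 122.3, 124.3]
orientation: [[-0.961, 0.278, 0.002], [0.278, 0.961, 0.0], [-0.002, 0.001, -1.0]]
wrist_force: [-0.5, -0.3, -1.3]
width: 30.6
grasp_force: 59.6
t 10.82 goal [ 442.9 -220.7] pos [449.2 122.3 124.3] yaw 163.9 turn units -3.11 dyaw 18.6
now shift x -89.3 y -331.3
after turn shift x 21.3 y -342.5
z down to 36: 88.3 w 30.6 F 59.6 j7 50.0
```

```bash

python3 -m pendant '[[[0,0,0],-1.05,-1],[[0,0,0],-1.05,-1],[[0,0,0],-1.05,-1],[[2,-20,0],0,-1],[[2,-33,0],0,-1],[[2,-33,0],0,-1],[[2,-33,0],0,-1],[[2,-33,0],0,-1]]'; python3 -m pendant '[[[2,-33,0],0,-1],[[2,-33,0],0,-1],[[2,-33,0],0,-1],[[2,-33,0],0,-1],[[2,-33,0],0,-1],[[2,-25,0],0,-1],[[0,0,0],0,-1],[[0,0,0],0,-1]]';python3 -m pendant '[[[0,0,20],0,-1],[[0,0,15],0,-1],[[0,0,0],0,-1],[[0,0,0],0,-1],[[0,0,0],0,-1],[[0,0,0],0,-1],[[0,0,0],0,-1],[[0,0,0],0,-1]]'; python3 plan.py bay3
```

```text
t: 11.48
tool_pos: [445.2, -31.5, 123.7]
orientation: [[-0.999, -0.043, 0.001], [-0.043, 0.999, -0.001], [-0.001, -0.001, -1.0]]
wrist_force: [0.5, -0.8, -0.9]
width: 31.1
grasp_force: 59.6
t: 12.15
tool_pos: [440.9, -222.2, 123.4]
orientation: [[-0.999, -0.038, -0.0], [-0.038, 0.999, -0.001], [0.0, -0.001, -1.0]]
wrist_force: [-0.2, 0.9, -0.9]
width: 31.1
grasp_force: 59.7
t: 12.82
tool_pos: [442.1, -220.2, 88.8]
orientation: [[-0.999, -0.043, 0.001], [-0.043, 0.999, -0.001], [-0.001, -0.001, -1.0]]
wrist_force: [-0.3, 0.0, -1.2]
width: 30.9
grasp_force: 59.7
t 12.82 goal [ 442.9 -220.7] pos [ 442.1 -220.2   88.8] yaw -177.5 turn units -0.0 dyaw 0.0
now shift x -0.8 y -0.5
after turn shift x -0.8 y -0.5
z down to 36: 52.8 w 30.9 F 59.7 j7 103.0
```

Down 49 to about 39.5, then release, rise and turn for car1.

```bash

python3 -m pendant '[[[-1,-1,15],0,-1],[[0,0,15],0,-1],[[0,0,10],0,-1],[[0,0,5],0,-1],[[0,0,3],0,-1],[[0,0,0],0,-1],[[0,0,0],0,-1],[[0,0,0],0,-1]]'; python3 plan.py bay3;  python3 -m pendant '[[[0,0,1],0,-1],[[0,0,0],0,-1],[[0,0,0],0,-1],[[0,0,0],0,-0.5],[[0,0,0],0,0.2],[[0,0,0],0,1],[[0,0,0],0,1],[[0,0,0],0,1]]'; python3 -m pendant '[[[0,0,-15],0,1],[[0,0,-25],0,1],[[0,0,-30],0,1],[[0,0,-20],0,1],[[0,0,0],-1.05,1],[[0,0,0],-1.05,1],[[0,0,0],-1.05,1],[[0,0,0],0,1]]'; python3 plan.py car1
```

```text
t: 13.48
tool_pos: [443.1, -221.3, 40.6]
orientation: [[-0.999, -0.043, 0.001], [-0.043, 0.999, -0.0], [-0.001, -0.001, -1.0]]
wrist_force: [-0.4, 0.5, 0.1]
width: 31.1
grasp_force: 59.8
t 13.48 goal [ 442.9 -220.7] pos [ 443.1 -221.3   40.6] yaw -177.5 turn units -0.01 dyaw 0.0
now shift x 0.1 y 0.6
after turn shift x 0.1 y 0.6
z down to 36: 4.6 w 31.1 F 59.8 j7 101.0
t: 14.15
tool_pos: [442.7, -221.1, 39.1]
orientation: [[-0.999, -0.043, -0.0], [-0.043, 0.999, -0.0], [0.0, -0.0, -1.0]]
wrist_force: [-0.9, 0.3, 0.6]
width: 77.7
grasp_force: 0.0
t: 14.82
tool_pos: [442.4, -221.3, 129.2]
orientation: [[-0.931, -0.366, 0.0], [-0.366, 0.931, 0.0], [-0.0, 0.0, -1.0]]
wrist_force: [-0.4, -0.4, -1.0]
width: 85.6
grasp_force: 0.0
t 14.82 goal [589.4  92.4] pos [ 442.4 -221.3  129.2] yaw -158.6 turn units 0.01 dyaw -0.0
now shift x -251.4 y 238.2
after turn shift x -251.2 y 238.5
z down to 36: 93.2 w 85.6 F 0.0 j7 119.0
```

```bash

python3 -m pendant '[[[-20,19,0],0,1],[[-23,22,0],0,1],[[-23,22,0],0,1],[[-23,22,0],0,1],[[-23,22,0],0,1],[[-23,22,0],0,1],[[-23,22,0],0,1],[[-23,22,0],0,1]]'; python3 -m pendant '[[[-23,22,0],0,1],[[-23,22,0],0,1],[[-23,21,0],0,1],[[0,0,20],0,1],[[0,0,15],0,1],[[0,0,0],0,1],[[0,0,0],0,1],[[0,0,0],0,1]]'; python3 plan.py car1
```

```text
t: 15.48
tool_pos: [548.5, 7.4, 128.9]
orientation: [[-0.932, -0.362, -0.001], [-0.362, 0.932, -0.0], [0.001, 0.0, -1.0]]
wrist_force: [1.5, 0.9, -0.1]
width: 85.3
grasp_force: 0.0
t: 16.15
tool_pos: [589.2, 91.2, 94.6]
orientation: [[-0.932, -0.362, 0.001], [-0.362, 0.932, -0.0], [-0.001, -0.0, -1.0]]
wrist_force: [0.1, -0.0, -0.2]
width: 85.6
grasp_force: 0.0
t 16.15 goal [589.4  92.4] pos [589.2  91.2  94.6] yaw -158.7 turn units -0.02 dyaw 0.1
now shift x -0.6 y 1.0
after turn shift x -0.6 y 1.0
z down to 36: 58.6 w 85.6 F 0.0 j7 86.0
```

```bash

python3 -m pendant '[[[-1,1,25],0,1],[[0,0,25],0,1],[[0,0,6],0,1],[[0,0,0],0,0],[[0,0,0],0,-1],[[0,0,0],0,-1],[[0,0,0],0,-1],[[0,0,0],0,-1]]' 60; python3 plan.py bay0
python3 -m pendant '[[[0,0,-10],0,-1],[[0,0,-20],0,-1],[[0,0,-20],1.05,-1],[[0,0,-20],1.05,-1],[[0,0,-10],1.05,-1],[[0,0,-5],0,-1],[[0,0,0],0,-1],[[0,0,0],0,-1]]'; python3 plan.py bay0
```

```text
t: 16.82
tool_pos: [590.5, 93.1, 39.8]
orientation: [[-0.931, -0.364, 0.003], [-0.364, 0.931, 0.001], [-0.003, -0.001, -1.0]]
wrist_force: [0.8, -0.1, 2.0]
width: 30.6
grasp_force: 59.2
t 16.82 goal [ 562.9 -125.4] pos [590.5  93.1  39.8] yaw -158.7 turn units 3.14 dyaw -18.8
now shift x 105.3 y -193.4
after turn shift x 37.2 y -217.0
z down to 36: 3.8 w 30.6 F 59.2 j7 84.0
t: 17.48
tool_pos: [588.9, 92.8, 123.0]
orientation: [[-0.999, -0.045, -0.001], [-0.045, 0.999, -0.0], [0.001, -0.0, -1.0]]
wrist_force: [0.1, -0.3, -1.5]
width: 31.1
grasp_force: 59.6
t 17.48 goal [ 562.9 -125.4] pos [588.9  92.8 123. ] yaw -177.4 turn units 0.02 dyaw -0.1
now shift x 35.9 y -216.8
after turn shift x 35.5 y -216.8
z down to 36: 87.0 w 31.1 F 59.6 j7 72.0
```

```bash

python3 -m pendant '[[[5,-25,0],0,-1],[[5,-32,0],0,-1],[[5,-32,0],0,-1],[[5,-32,0],0,-1],[[5,-32,0],0,-1],[[5,-32,0],0,-1],[[5,-32,0],0,-1],[[0,0,0],0,-1]]';  python3 -m pendant '[[[0,0,20],0,-1],[[0,0,15],0,-1],[[0,0,0],0,-1],[[0,0,0],0,-1],[[0,0,0],0,-1],[[0,0,0],0,-1],[[0,0,0],0,-1],[[0,0,0],0,-1]]'; python3 plan.py bay0
```

```text
t: 18.15
tool_pos: [560.7, -136.6, 121.4]
orientation: [[-0.999, -0.032, -0.005], [-0.031, 0.999, -0.007], [0.005, -0.007, -1.0]]
wrist_force: [-0.2, -2.7, -2.0]
width: 30.6
grasp_force: 59.9
t: 18.82
tool_pos: [564.2, -125.4, 88.8]
orientation: [[-0.999, -0.043, 0.001], [-0.043, 0.999, -0.0], [-0.001, -0.0, -1.0]]
wrist_force: [0.8, -0.4, -1.5]
width: 30.8
grasp_force: 59.8
t 18.82 goal [ 562.9 -125.4] pos [ 564.2 -125.4   88.8] yaw -177.5 turn units -0.0 dyaw 0.0
now shift x 1.3 y 0.1
after turn shift x 1.3 y 0.1
z down to 36: 52.8 w 30.8 F 59.8 j7 91.0
```

```bash

python3 -m pendant '[[[1,0,15],0,-1],[[0,0,15],0,-1],[[0,0,10],0,-1],[[0,0,5],0,-1],[[0,0,3],0,-1],[[0,0,0],0,-1],[[0,0,0],0,-1],[[0,0,0],0,-1]]'; python3 plan.py bay0;  python3 -m pendant '[[[0,0,1],0,-1],[[0,0,0],0,-1],[[0,0,0],0,-1],[[0,0,0],0,-0.5],[[0,0,0],0,0.2],[[0,0,0],0,1],[[0,0,0],0,1],[[0,0,0],0,1]]'; python3 -m pendant '[[[0,0,-15],0,1],[[0,0,-25],0,1],[[0,0,-30],0,1],[[0,0,-20],-1,1],[[0,0,0],-1.1,1],[[0,0,0],-1.1,1],[[0,0,0],-1.1,1],[[0,0,0],0,1]]'; python3 plan.py car2
```

```text
t: 19.48
tool_pos: [563.3, -125.6, 40.6]
orientation: [[-0.999, -0.043, 0.001], [-0.043, 0.999, -0.0], [-0.001, -0.0, -1.0]]
wrist_force: [-0.4, 0.6, -1.3]
width: 30.8
grasp_force: 59.9
t 19.48 goal [ 562.9 -125.4] pos [ 563.3 -125.6   40.6] yaw -177.5 turn units -0.01 dyaw 0.0
now shift x 0.4 y 0.2
after turn shift x 0.4 y 0.2
z down to 36: 4.6 w 30.8 F 59.9 j7 90.0
t: 20.15
tool_pos: [562.6, -125.4, 38.8]
orientation: [[-0.999, -0.043, -0.0], [-0.043, 0.999, 0.0], [0.0, 0.0, -1.0]]
wrist_force: [-0.2, 0.4, -0.2]
width: 78.0
grasp_force: 0.0
t: 20.82
tool_pos: [562.5, -125.8, 129.0]
orientation: [[-0.88, -0.475, -0.0], [-0.475, 0.88, 0.0], [0.0, 0.0, -1.0]]
wrist_force: [-0.3, -0.1, 0.6]
width: 85.5
grasp_force: 0.0
t 20.82 goal [454.1 272.6] pos [ 562.5 -125.8  129. ] yaw -151.7 turn units -5.01 dyaw 30.1
now shift x -93.8 y 402.1
after turn shift x -282.5 y 301.1
z down to 36: 93.0 w 85.5 F 0.0 j7 113.0
```

```bash

python3 -m pendant '[[[0,0,0],-1,1],[[0,0,0],-1,1],[[0,0,0],-1,1],[[0,0,0],-1,1],[[0,0,0],-1,1],[[0,0,0],0,1],[[-20,22,0],0,1],[[-22,23,0],0,1]]'; python3 -m pendant '[[[-22,23,0],0,1],[[-22,23,0],0,1],[[-22,23,0],0,1],[[-22,24,0],0,1],[[-22,24,0],0,1],[[-22,24,0],0,1],[[-22,24,0],0,1],[[-22,24,0],0,1]]'; python3 -m pendant '[[[-22,23,0],0,1],[[-22,23,0],0,1],[[-20,22,0],0,1],[[0,0,20],0,1],[[0,0,15],0,1],[[0,0,0],0,1],[[0,0,0],0,1],[[0,0,0],0,1]]'; python3 plan.py car2
```

```text
t: 21.48
tool_pos: [546.5, -68.5, 128.4]
orientation: [[-0.536, -0.844, -0.0], [-0.844, 0.536, -0.001], [0.001, -0.0, -1.0]]
wrist_force: [0.4, 1.4, -0.3]
width: 85.3
grasp_force: 0.0
t: 22.15
tool_pos: [477.8, 184.4, 129.1]
orientation: [[-0.531, -0.848, -0.0], [-0.848, 0.531, -0.0], [0.0, -0.0, -1.0]]
wrist_force: [1.3, 0.2, 0.2]
width: 85.7
grasp_force: 0.0
t: 22.82
tool_pos: [454.7, 273.2, 94.6]
orientation: [[-0.528, -0.849, 0.001], [-0.849, 0.528, 0.0], [-0.001, -0.0, -1.0]]
wrist_force: [0.0, 0.2, 0.1]
width: 85.5
grasp_force: 0.0
t 22.82 goal [454.1 272.6] pos [454.7 273.2  94.6] yaw -121.9 turn units -0.05 dyaw 0.3
now shift x 0.8 y 0.2
after turn shift x 0.8 y 0.2
z down to 36: 58.6 w 85.5 F 0.0 j7 91.0
```

```bash

python3 -m pendant '[[[1,0,25],0,1],[[0,0,25],0,1],[[0,0,6],0,1],[[0,0,0],0,0],[[0,0,0],0,-1],[[0,0,0],0,-1],[[0,0,0],0,-1],[[0,0,0],0,-1]]' 60; python3 plan.py bay2
python3 -m pendant '[[[0,0,-10],0,-1],[[0,0,-20],1.05,-1],[[0,0,-20],1.05,-1],[[0,0,-20],1.05,-1],[[0,0,-10],1.05,-1],[[0,0,-5],1.05,-1],[[0,0,0],1.05,-1],[[0,0,0],1,-1]]'; python3 plan.py bay2
```

```text
t: 23.48
tool_pos: [454.6, 273.0, 39.6]
orientation: [[-0.526, -0.85, 0.002], [-0.85, 0.526, 0.002], [-0.003, -0.001, -1.0]]
wrist_force: [0.9, -0.1, 2.7]
width: 31.1
grasp_force: 59.0
t 23.48 goal [ 439.  -130.8] pos [454.6 273.   39.6] yaw -121.8 turn units 9.29 dyaw -55.7
now shift x 351.5 y -199.3
after turn shift x 33.2 y -402.7
z down to 36: 3.6 w 31.1 F 59.0 j7 88.0
t: 24.15
tool_pos: [453.6, 272.5, 124.5]
orientation: [[-0.97, -0.245, 0.001], [-0.245, 0.97, 0.001], [-0.001, 0.001, -1.0]]
wrist_force: [-0.9, -0.8, -0.8]
width: 30.9
grasp_force: 59.6
t 24.15 goal [ 439.  -130.8] pos [453.6 272.5 124.5] yaw -165.8 turn units 1.94 dyaw -11.7
now shift x 112.8 y -387.5
after turn shift x 32.2 y -402.3
z down to 36: 88.5 w 30.9 F 59.6 j7 59.0
```

```bash

python3 -m pendant '[[[0,0,0],1,-1],[[0,0,0],1,-1],[[1,-22,0],0,-1],[[2,-32,0],0,-1],[[2,-32,0],0,-1],[[2,-32,0],0,-1],[[3,-32,0],0,-1],[[3,-32,0],0,-1]]'; python3 -m pendant '[[[3,-32,0],0,-1],[[3,-32,0],0,-1],[[3,-32,0],0,-1],[[3,-32,0],0,-1],[[3,-32,0],0,-1],[[3,-32,0],0,-1],[[1,-28,0],0,-1],[[0,0,0],0,-1]]';python3 -m pendant '[[[0,0,20],0,-1],[[0,0,15],0,-1],[[0,0,0],0,-1],[[0,0,0],0,-1],[[0,0,0],0,-1],[[0,0,0],0,-1],[[0,0,0],0,-1],[[0,0,0],0,-1]]'; python3 plan.py bay2
```

```text
t: 24.82
tool_pos: [448.1, 88.7, 123.8]
orientation: [[-0.999, -0.044, 0.0], [-0.044, 0.999, 0.0], [-0.0, 0.0, -1.0]]
wrist_force: [0.3, 0.0, -1.2]
width: 31.1
grasp_force: 59.9
t: 25.48
tool_pos: [438.2, -138.0, 123.7]
orientation: [[-0.999, -0.032, 0.0], [-0.032, 0.999, -0.004], [-0.0, -0.004, -1.0]]
wrist_force: [-0.2, -0.3, -1.7]
width: 31.1
grasp_force: 60.0
t: 26.15
tool_pos: [439.4, -130.6, 88.8]
orientation: [[-0.999, -0.043, 0.001], [-0.043, 0.999, -0.0], [-0.001, -0.0, -1.0]]
wrist_force: [0.3, 0.5, -1.6]
width: 31.0
grasp_force: 59.9
t 26.15 goal [ 439.  -130.8] pos [ 439.4 -130.6   88.8] yaw -177.5 turn units -0.0 dyaw 0.0
now shift x 0.4 y -0.1
after turn shift x 0.4 y -0.1
z down to 36: 52.8 w 31.0 F 59.9 j7 93.0
```

Lower, release, rise, and back off to the left (about y +100) so the cameras can see the tray.

```bash

python3 -m pendant '[[[0,0,15],0,-1],[[0,0,15],0,-1],[[0,0,10],0,-1],[[0,0,5],0,-1],[[0,0,3],0,-1],[[0,0,0],0,-1],[[0,0,0],0,-1],[[0,0,0],0,-1]]'; python3 -m pendant '[[[0,0,1],0,-1],[[0,0,0],0,-1],[[0,0,0],0,-1],[[0,0,0],0,-0.5],[[0,0,0],0,0.2],[[0,0,0],0,1],[[0,0,0],0,1],[[0,0,0],0,1]]'; python3 -m pendant '[[[0,0,-15],0,1],[[0,0,-25],0,1],[[0,0,-30],0,1],[[0,0,-30],0,1],[[0,30,-30],0,1],[[0,35,0],0,1],[[0,35,0],0,1],[[0,35,0],0,1]]';python3 -m pendant '[[[0,35,0],0,1],[[0,35,0],0,1],[[0,35,0],0,1],[[0,35,0],0,1],[[0,35,0],0,1],[[0,35,0],0,1],[[0,0,0],0,1],[[0,0,0],0,1]]'
python3 - <<'E'
from fit import *
I={n:optics.read_camera(n)[:,:,::-1].copy() for n in cams}
A=cv2.resize(I["top"][175:295,310:410],None,fx=4,fy=4,interpolation=cv2.INTER_CUBIC)
B=cv2.resize(I["scene"][145:265,215:315],None,fx=4,fy=4,interpolation=cv2.INTER_CUBIC)
q0=[510.9,-172.7,np.radians(2.5),0]
# expected silhouettes overlaid
for n,o,im in(("top",(310,175),A),("scene",(215,145),B)):
    for x in(62,-62):
        for y in(45,-45):
            c=place([x,y,0],q0)[0]
            for p in parts[:2]:
                h=cv2.convexHull(((proj(n,place(p,[c[0],c[1],q0[2],6]))-o)*4).astype(np.float32)).astype(int)
                cv2.polylines(im,[h],True,(255,0,0),1)
cv2.imwrite("pics/end.png",np.hstack([A,B]))
E
```

```text
t: 26.82
tool_pos: [439.5, -130.8, 40.6]
orientation: [[-0.999, -0.043, 0.001], [-0.043, 0.999, -0.0], [-0.001, -0.0, -1.0]]
wrist_force: [-0.0, -0.0, -1.3]
width: 31.0
grasp_force: 60.0
t: 27.48
tool_pos: [438.9, -130.6, 39.0]
orientation: [[-0.999, -0.043, -0.0], [-0.043, 0.999, 0.0], [0.0, 0.0, -1.0]]
wrist_force: [1.0, 0.6, 0.4]
width: 77.5
grasp_force: 0.0
t: 28.15
tool_pos: [433.2, 4.8, 169.3]
orientation: [[-0.999, -0.041, 0.002], [-0.041, 0.999, -0.0], [-0.002, -0.0, -1.0]]
wrist_force: [2.4, 0.3, -1.1]
width: 85.7
grasp_force: 0.0
t: 28.82
tool_pos: [423.3, 215.9, 168.4]
orientation: [[-0.999, -0.049, -0.001], [-0.049, 0.999, 0.001], [0.0, 0.001, -1.0]]
wrist_force: [0.1, -0.2, 0.1]
width: 85.8
grasp_force: 0.0
```

View pics/end.png

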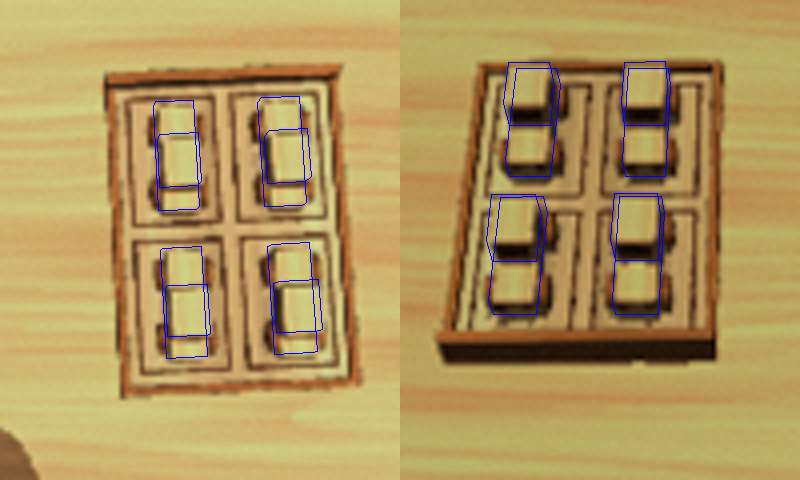

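All four cars sit on the expected outlines in both views, in the top view at about (177,155), (285,150), (184,302) and (295,297). They're centred in their bays with noses to the end board, and the gripper is clear. Handing in.

```bash
python3 -c "
from bench import sign_off
print(sign_off())"
```

```text
the job is handed in; nothing more can be done
None
```

All four cars are parked upright, one in each bay with noses towards the end board, and the job was handed in at about 29 s; the closing camera check covered the cars in the tray, not the bystanders, and no verdict was returned.

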